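Clamp a picture-frame rail in the hand-pumped press

ROBOT

A 6-joint arm with a two-finger parallel gripper is mounted at the origin on the work surface. World frame = base frame: x ahead of the robot, y to its left, z up, the work surface at z = 0. Lengths are in m, angles in rad, forces in N, time in s.
With the tool pointing down it reaches from about 0.35 to 0.975 m from the base axis. Payload 4.9 kg.
Tool frame: the origin (TCP) lies midway between the tips of the shut fingers; the grasp point (between the pads) lies 19 mm behind it; z points along the fingers, y is the direction in which the jaws open and shut (so a half turn about z gives the same grasp; the last joint's range is limited). The gripper opens to 85 mm and grips with 20 to 120 N. Pads are 22 mm wide; open, the fingers measure 114 mm over their backs; the gripper's body (76 mm by 85 mm) begins 54 mm behind the grasp point. The pads swing forward as they close: fully open they stand 13 mm farther back than shut.
Start: joints at [1.222, 0.053, 1.613, -0, 1.476, -0.119], TCP at [0.142, 0.609, 0.203] pointing down, gripper open.
Joint ranges: [-3.01, 3.01], [-1.01, 2.22], [0.06, 2.58], [-1.02, 4.17], [0.09, 2.62], [-3.14, 3.14]. Speed limits (rad/s): [2.57, 2.57, 3.14, 3.14, 3.14, 3.14].

INTERFACE

Orientations are given as a unit quaternion [x, y, z, w].
In Python, from cell import bot, claw, telemetry, eyes, ticket gives the robot as it stands. Calls block until the motion is done:
- bot.movep(position, orientation): joint-space move of the TCP to a pose.
- bot.move_l(position, orientation=None, rate=0.15): straight line of the TCP; orientation=None keeps the orientation; rate is the mean speed in m/s.
- bot.move_j(angles): joint-space move.
- claw.grip(opening, grasp_force=None): finger opening in m; grasp_force is the grip in N (None keeps the last); returns when the fingers have stopped.
- bot.dwell(seconds).
- bot.solve_ik(position, orientation): joint angles nearest the present ones, or None.
- telemetry.read_state(): the state.
- eyes.capture(name): name is "scene" or "top"; returns (picture, depth): 420x560x3 uint8, red, green, blue; 420x560 float32, m along the optical axis (not along the pixel's ray), 0 where there is no reading.
- eyes.camera_info(name): a dict with "fx", "fy", "cx", "cy" (pixels), "rvec" (rotation vector, rad) and "tvec" (3), from world to camera coordinates, as OpenCV has them. Camera axes: x right, y down, z forward; pixel columns grow to the right and rows downward; lengths in m; the calibration is good to about 2 mm. A picture is of the moment at which its call begins. camera_info takes no time and is no camera call.
A pose or a line that the arm cannot do raises bot.PlanningError and nothing moves.
- ticket.finish_job(): hands the job in, once; it reports no verdict.
The state is a dict: "t": time; "q": joint angles; "joint_vel": joint speeds; "joint_efforts": joint torques, N m; "ee_pos": TCP position; "tool_rot": TCP orientation; "force": force on the tool from outside, world axes, zero at the start; "ft_torque": the same for the moment, N m; "opening": finger opening in m.
Only numpy, scipy, OpenCV 4.12 (cv2) and the standard library are available. Lean on these libraries where they do the work, as an engineer would, in place of code of your own. Each camera call takes 0.05 s, during which the arm holds its last target.

TASK

Take the wooden frame rail out of its cradle, lay it on the bed in the mouth of the bench press and let go; then take it anew at its near end and slide it fully home under the press head, straight, between the two guide strips and up against the column. Then pump the press lever through full down-and-up strokes until the foot of the ram has come right down and bears firmly on the rail, and leave the lever up. Do not disturb the paint bottle, the brush jar or the offcut.

Things in the scene. Friction and masses are not known exactly. Their poses are not given: they have to be found in the camera images.
- rail_center (a point): Centre (14 mm above the underside) of the loose frame rail: a brown wooden stick 200 mm long (x axis), 40 wide (y), 28 high (24 mm body plus a raised spine 22 wide, 4 high), about 0.16 kg; both ends alike. Starts in the cradle.
- cradle: Fixed plywood cradle that holds the rail at the start, along its x axis, rail underside 10 mm above the table. Side walls as high as the rail (tops 38 mm up) cover 60 mm at each end; the middle 80 mm is open on both sides to grip across the width. The rail lifts straight up. Origin at the underside's centre.
- rail_home (a point): Fixed in the press: where rail_center belongs when home, 44 mm above the table. x points into the press, away from the robot; the home rail lies along it. The bed's top is 30 mm above the table, 120 mm wide, from 125 mm before (-x) to 155 mm behind this point. The column's face, the end stop, is 100 mm behind it. The ram is 35 mm behind it.
- head_edge (a point): Middle of the lower front edge of the grey press head, 128 mm above the table and 25 mm before rail_home; the head is 100 mm wide, 52 mm high and reaches back to the column, so a home rail sticks out 75 mm before it. Under it two guide strips, 10 mm high, stand on the bed 27 mm either side of the centre line, starting 10 mm behind this edge.
- foot_face (a point): Centre of the underside of the ram's sprung foot, a 40 x 36 mm dark steel pad; it starts 30 to 52 mm above the top of a rail in the press (rail top 58 mm above the table). Driven on to the rail it gives about 1 mm per 0.8 N.
- lever_hinge (a point): Pivot of the pump lever on top of the press, 240 mm above the table, fixed to the press; the hinge axis is the press's x axis (that of rail_home), 25 mm to -y of the press's centre line.
- lever_grip (a point): Middle of the lever's black rubber grip, a round bar 28 mm in diameter, 110 mm long, lying along the lever (y axis), 225 mm from lever_hinge on the press's +y side. It moves with the lever: 45 mm above the hinge's height at rest, 45 mm below it when fully down.
- lever (a joint): Pump lever, rad: 0 = up at rest (0.2 above level), 0.40 = fully down (0.2 below level). A spring lifts it back. Pressing down at the grip takes about 4 to 16 N; closed fingers will do. Each full stroke ratchets the ram down one tooth; come all the way up to catch the next. Short strokes gain nothing. 3 or 4 full strokes are needed; past the last tooth it idles.
- ram (a joint): Ram travel downward, m: starts at 0.002 to 0.024; one tooth is 0.014 (the first stroke 0.010 to 0.022); the foot meets the rail at about 0.054; the last tooth brings it to about 0.063. Friction holds it where the lever has brought it.
- bottle_mid (a point): Bystander: middle of a blue plastic paint bottle, 58 mm in diameter, 150 mm tall.
- jar_mid (a point): Bystander: middle of a glass jar with two brushes, 68 mm in diameter, 90 mm high (brushes to 190 mm).
- offcut_mid (a point): Bystander: middle of a dark wood offcut, 90 x 45 x 30 mm.

How it is judged:
By the outcome, as a careful person would: the job done as asked, in the order asked, and still so for the second after the job is handed in, with the robot touching nothing.
It also fails if it takes over 69 s, if anything falls off the work surface, if the arm or the gripper's body presses on something with over 40 N, if the wrist force passes 120 N, or if a joint passes its speed limit or range.

## Working session

There is one attempt and no reset: what is moved stays moved. The work goes in short steps, each a Python script; the robot and the scene stay as the last script left them, time stands still between calls to the robot, and variables do not carry over. Pictures are saved under pics/ and viewed, and the job is handed in when it is done.

```bash
ls; mkdir -p pics; python3 - <<'E'
from cell import bot, claw, telemetry, eyes, ticket
import cv2,numpy as np
s=telemetry.read_state();print({k:np.round(v,3) for k,v in s.items()})
for n in("scene","top"):
    p,d=eyes.capture(n);cv2.imwrite(f"pics/{n}0.png",cv2.cvtColor(p,cv2.COLOR_RGB2BGR));np.save(f"pics/{n}0.npy",d);print(n,eyes.camera_info(n))
E
```

```text
pics
{'t': np.float64(0.0), 'q': array([ 1.222,  0.053,  1.614,  0.   ,  1.476, -0.119]), 'joint_vel': array([-0.   , -0.   ,  0.002,  0.001,  0.003, -0.001]), 'joint_efforts': array([-1.0000e-03, -3.9369e+01, -3.7017e+01, -0.0000e+00,  7.0000e-03,
        0.0000e+00]), 'ee_pos': array([0.142, 0.608, 0.202]), 'tool_rot': array([ 0.115,  0.993, -0.001, -0.   ]), 'force': array([-0.936, -0.517,  0.654]), 'ft_torque': array([ 0.005,  0.044, -0.011]), 'opening': np.float64(0.085)}
scene {'fx': 383.7748306558366, 'fy': 383.7748306558366, 'cx': 271.3123232020734, 'cy': 205.44851625325973, 'rvec': array([ 1.19950961,  2.18461373, -1.04312778]), 'tvec': array([ 0.27556828, -0.17074945,  1.37357573])}
top {'fx': 533.1609248710423, 'fy': 533.1609248710423, 'cx': 275.6531434352275, 'cy': 208.30206311536293, 'rvec': array([ 2.13190649, -2.17534127,  0.13707727]), 'tvec': array([0.05538464, 0.55052626, 1.55196092])}
```

View pics/scene0.png

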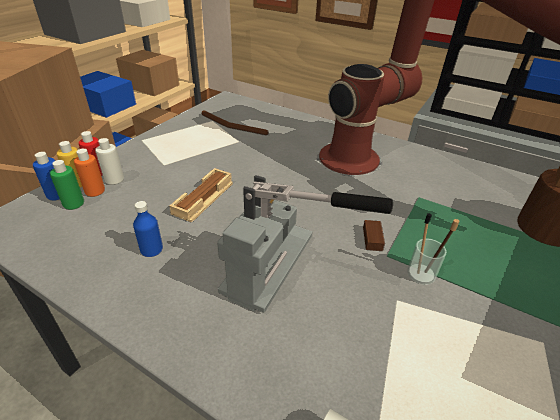

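View pics/top0.png

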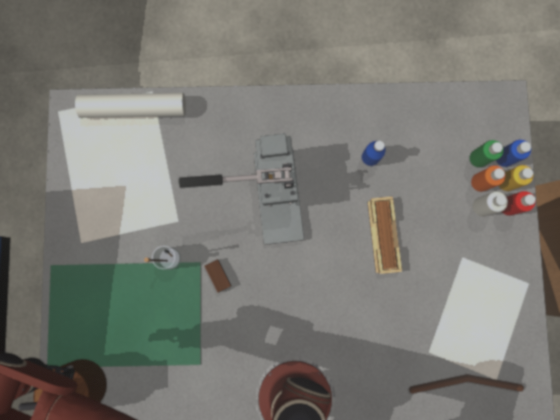

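The top view shows the cradle and rail around (385,235), press bed from (262,135) to (302,240), lever grip at (200,181), bottle (374,152), jar (165,258) and offcut (218,276). Next I'll build a height map for metrics.

```bash
cat > h.py <<'E'
from cell import bot, claw, telemetry, eyes, ticket
import cv2,numpy as np
from scipy.spatial.transform import Rotation as R
def cloud(n,d):
    c=eyes.camera_info(n);v,u=np.mgrid[0:420,0:560]
    P=np.stack([(u-c['cx'])/c['fx']*d,(v-c['cy'])/c['fy']*d,d],-1)
    Rm=cv2.Rodrigues(c['rvec'])[0]
    W=(P-c['tvec'])@Rm; W[d==0]=np.nan
    return W
def proj(n,pts):
    c=eyes.camera_info(n);K=np.array([[c['fx'],0,c['cx']],[0,c['fy'],c['cy']],[0,0,1]])
    return cv2.projectPoints(np.array(pts,float).reshape(-1,3),c['rvec'],c['tvec'],K,None)[0][:,0]
def down(yaw): # tool z down, tool y axis at angle yaw+90 ; tool x at yaw
    return (R.from_euler('z',yaw)*R.from_euler('x',np.pi)).as_quat()
E
python3 - <<'E'
from h import *
p=cv2.imread('pics/top0.png');d=np.load('pics/top0.npy');W=cloud('top',d)
for uv in [(385,235),(281,225),(200,181),(374,152),(165,258),(218,276),(330,280)]:
    print(uv,np.round(W[uv[1],uv[0]],3))
cv2.imwrite('pics/z1.png',cv2.resize(p[120:290,180:420],None,fx=3.3,fy=3.3,interpolation=cv2.INTER_CUBIC))
z=W[...,2]
def rect(m,name):
    m=m.astype(np.uint8);n,l,s,c=cv2.connectedComponentsWithStats(m)
    for i in range(1,n):
        if s[i,4]>40:
            q=W[l==i]; r=cv2.minAreaRect(q[:,:2].astype(np.float32)); print(name,s[i],np.round(r[0],4),np.round(r[1],4),round(r[2],2),'z',np.round(np.median(q[:,2]),4))
roi=np.zeros(z.shape,bool);roi[120:300,150:420]=1
rect(roi&(z>.02)&(z<.045),'20-45')
rect(roi&(z>.026)&(z<.034),'bed')
rect(roi&(z>.15)&(z<.2),'head')
rect(roi&(z>.2),'lever')
s=cv2.imread('pics/scene0.png');cv2.imwrite('pics/z2.png',cv2.resize(s[150:320,120:400],None,fx=2.85,fy=2.85,interpolation=cv2.INTER_CUBIC))
E
```

```text
(385, 235) [ 0.465 -0.276  0.04 ]
(281, 225) [0.502 0.029 0.033]
(200, 181) [0.59  0.231 0.3  ]
(374, 152) [ 0.697 -0.24   0.121]
(165, 258) [0.412 0.38  0.003]
(218, 276) [0.355 0.218 0.03 ]
(330, 280) [ 0.337 -0.114  0.001]
20-45 [254 153   4  17  45] [0.6966 0.1027] [0.0522 0.0078] 5.17 z 0.0294
20-45 [ 257  184   47   61 1605] [0.5418 0.0315] [0.1825 0.1197] 5.36 z 0.0305
20-45 [ 370  197   32   77 1408] [ 0.4667 -0.2793] [0.2236 0.0654] 4.23 z 0.0368
20-45 [204 259  27  34 473] [0.3566 0.2209] [0.0899 0.0447] 26.27 z 0.0308
bed [ 258  189   46   56 1166] [0.5342 0.0309] [0.1672 0.1195] 5.35 z 0.0302
bed [205 259  26  34 350] [0.3567 0.2208] [0.0898 0.0437] 26.16 z 0.0305
head [ 255  136   43   69 1384] [0.6403 0.0407] [0.1803 0.1   ] 5.43 z 0.1805
head [374 141  10  10  42] [ 0.7086 -0.2481] [0.0242 0.0252] 47.37 z 0.1522
lever [260 134  28  23 523] [0.703  0.0467] [0.0571 0.07  ] 5.74 z 0.2102
lever [ 178  163  116   25 1189] [0.602  0.1432] [0.0604 0.2885] 4.84 z 0.2692
```

View pics/z1.png

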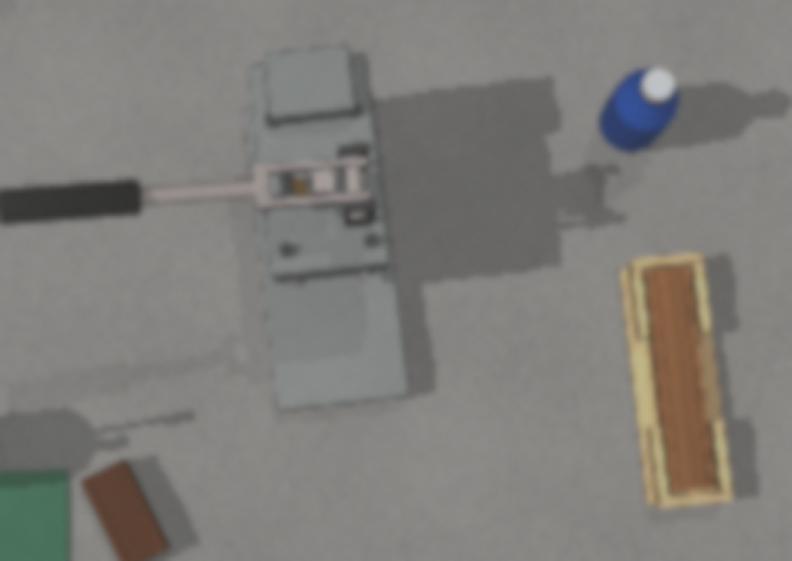

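View pics/z2.png

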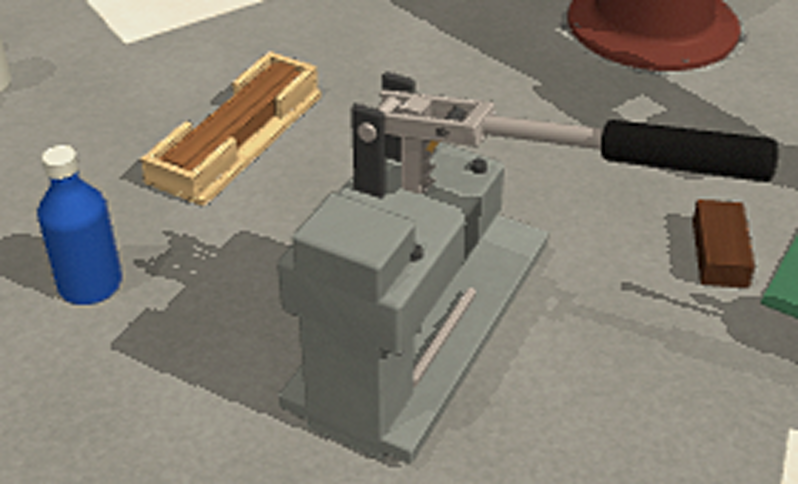

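```bash
cat >> h.py <<'E'
def railpose(p,d,z0,z1,y0,y1,x0=.3,x1=.8):
    W=cloud('top',d);hsv=cv2.cvtColor(p,cv2.COLOR_RGB2HSV)
    m=(hsv[...,0]<14)&(hsv[...,1]>110)&(W[...,2]>z0)&(W[...,2]<z1)&(W[...,1]>y0)&(W[...,1]<y1)&(W[...,0]>x0)&(W[...,0]<x1)
    q=W[m];r=cv2.minAreaRect(q[:,:2].astype(np.float32));mu=q[:,:2].mean(0)
    w,v=np.linalg.eigh(np.cov((q[:,:2]-mu).T));a=np.degrees(np.arctan2(v[1,1],v[0,1]))
    return r,mu,(a+90)%180-90,len(q)
E
python3 - <<'E'
from h import *
p=cv2.imread('pics/top0.png')[...,::-1].copy();d=np.load('pics/top0.npy')
print(railpose(p,d,.02,.06,-.34,-.2))
W=cloud('top',d)
# press edges: bed left/right edge lines
z=W[...,2]
m=(z>.172)&(z<.19)&(W[...,1]>-.1)&(W[...,1]<.12);q=W[m][:,:2];print('head',cv2.minAreaRect(q.astype(np.float32)))
s=np.degrees
for yaw in (.074,.074+np.pi):
  for P in ([.467,-.279,.35],):
    print(yaw,bot.solve_ik(P,down(yaw)))
yp=np.radians(5.4)
for yaw in (yp,yp+np.pi):
    print(yaw,bot.solve_ik([.49,.03,.2],down(yaw)),bot.solve_ik([.42,.02,.032],down(yaw)),bot.solve_ik([.592,.232,.35],down(yaw)))
E
```

```text
(((0.46859267354011536, -0.27870652079582214), (0.19475387036800385, 0.03967875614762306), 4.04383659362793), array([ 0.46725371, -0.27851232]), np.float64(4.279533705400695), 812)
head ((0.3658468425273895, 0.0293247289955616), (0.7334173917770386, 0.10660821199417114), 2.446333646774292)
0.074 [-6.75352912e-01 -1.85041044e-01  1.59941927e+00 -4.44089210e-16
  1.72721443e+00  8.21443415e-01]
3.215592653589793 [-0.67535291 -0.18504104  1.59941927  0.          1.72721443 -2.32014924]
0.0942477796076938 [-9.05788779e-02 -2.75083824e-01  1.92027754e+00 -4.44089210e-16
  1.49639893e+00  1.38596967e+00] [-1.29812555e-01 -2.89451891e-01  2.22517902e+00 -4.44089210e-16
  1.20586552e+00  1.34673599e+00] [ 2.56533971e-01  3.32250091e-02  1.39256304e+00 -4.44089210e-16
  1.71580461e+00  1.73308252e+00]
3.235840433197487 [-0.09057888 -0.27508382  1.92027754  0.          1.49639893 -1.75562298] [-0.12981256 -0.28945189  2.22517902  0.          1.20586552 -1.79485666] [ 0.25653397  0.03322501  1.39256304  0.          1.71580461 -1.40851014]
```

Rail centre ≈ (0.4675, −0.279), yaw 4.2°. Press home ≈ (0.5755, 0.0347), yaw 5.4°. The bed and head measurements agree.

```bash
cat >> h.py <<'E'
RC=np.array([.4678,-.2787]);RY=np.radians(4.2)
H=np.array([.5755,.0347]);PY=np.radians(5.4)
def loc(o,yaw,x,y=0): return o+np.array([np.cos(yaw)*x-np.sin(yaw)*y,np.sin(yaw)*x+np.cos(yaw)*y])
def st(tag=''):
    s=telemetry.read_state();print(tag,round(float(s['t']),2),np.round(s['ee_pos'],4),'F',np.round(s['force'],1),'T',np.round(s['ft_torque'],2),'op',round(float(s['opening']),4));return s
def snap(name,n,crop=None,k=3):
    p,d=eyes.capture(n);np.save(f'pics/{name}.npy',d)
    b=cv2.cvtColor(p,cv2.COLOR_RGB2BGR)
    cv2.imwrite(f'pics/{name}_full.png',b)
    if crop: b=cv2.resize(b[crop[1]:crop[3],crop[0]:crop[2]],None,fx=k,fy=k,interpolation=cv2.INTER_CUBIC)
    cv2.imwrite(f'pics/{name}.png',b);return p,d
E
python3 - <<'E'
from h import *
bot.move_l([.142,.609,.36],rate=.3)
g=loc(RC,RY,-12)if 0 else loc(RC,RY,-.012)
bot.movep([*g,.36],down(RY));st('over')
bot.move_l([*g,.10],rate=.25)
claw.grip(.07)
bot.move_l([*g,.013],rate=.1);st('at')
claw.grip(.02,50);st('grip')
bot.move_l([*g,.09],rate=.1);st('lift')
snap('s1','scene',(120,130,400,320),2.85)
E
```

```text
over 4.07 [ 0.4562 -0.2791  0.36  ] F [-0.9  0.4 -0. ] T [-0.02  0.04  0.08] op 0.0852
at 6.58 [ 0.4564 -0.28    0.0138] F [-0.8 -0.8  0. ] T [ 0.01 -0.02  0.06] op 0.07
grip 7.12 [ 0.4559 -0.2796  0.0131] F [ 0.4 -0.4  1.2] T [-0.    0.02 -0.  ] op 0.0202
lift 8.03 [ 0.4553 -0.2792  0.0892] F [ 0.7 -0.4 -0.7] T [-0.03  0.    0.03] op 0.02
```

View pics/s1.png

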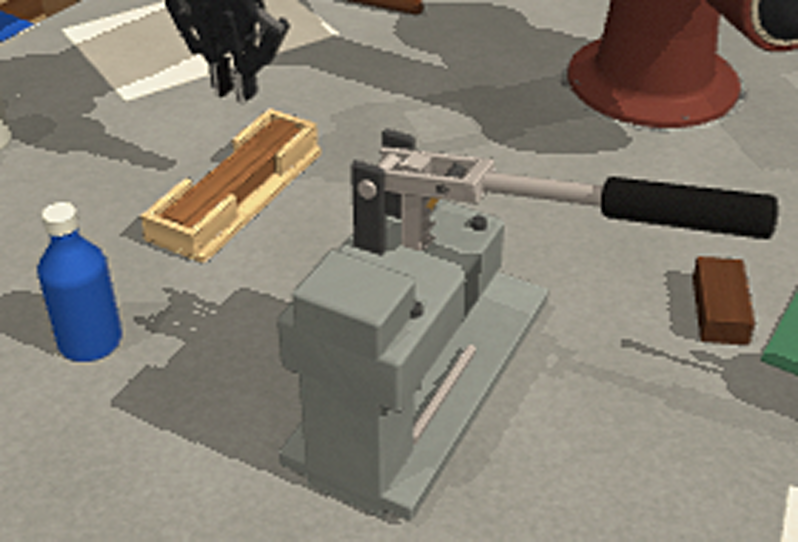

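The picture shows the rail still in its cradle and the empty jaws at about (235,90) zoomed. The grip missed, so I'm checking why.

```bash
python3 - <<'E'
from h import *
s=st();print(proj('scene',[s['ee_pos'],[*RC,.038]]),'rot',s['tool_rot'],down(RY),R.from_quat(s['tool_rot']).as_matrix().round(3))
W=cloud('scene',np.load('pics/s1.npy'))
im=cv2.imread('pics/s1_full.png')
e=proj('scene',[s['ee_pos']])[0]
for u,v in [(202,160),(204,163),(197,160)]: print(u,v,W[v,u].round(3))
cv2.imwrite('pics/z3.png',cv2.resize(im[100:230,150:260],None,fx=5,fy=4.5))
p,d=snap('t1','top',(300,120,440,300),3.3)
for z in [(.02,.06)]: print(railpose(p,d,*z,-.34,-.2))
E
```

```text
8.08 [ 0.4552 -0.2791  0.0889] F [-0.2  0.3 -0.2] T [-0.   -0.02  0.02] op 0.0199
[[202.9791969  171.70465353]
 [201.92396569 187.92784331]] rot [ 9.99327735e-01  3.66489481e-02 -7.26317060e-04 -6.36280408e-04] [9.99328394e-01 3.66437087e-02 2.24378003e-18 6.11912159e-17] [[ 0.997  0.073 -0.001]
 [ 0.073 -0.997  0.001]
 [-0.001 -0.001 -1.   ]]
202 160 [ 0.3   -0.424 -0.   ]
204 163 [ 0.468 -0.26   0.132]
197 160 [ 0.468 -0.285  0.134]
(((0.48774194717407227, -0.27719467878341675), (0.1551031917333603, 0.04044144228100777), 3.735400676727295), array([ 0.51115521, -0.27577238]), np.float64(7.569708400648352), 372)
```

View pics/z3.png

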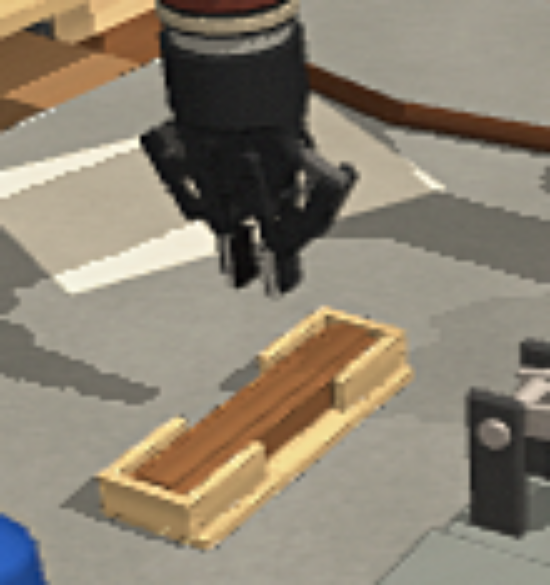

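View pics/t1.png

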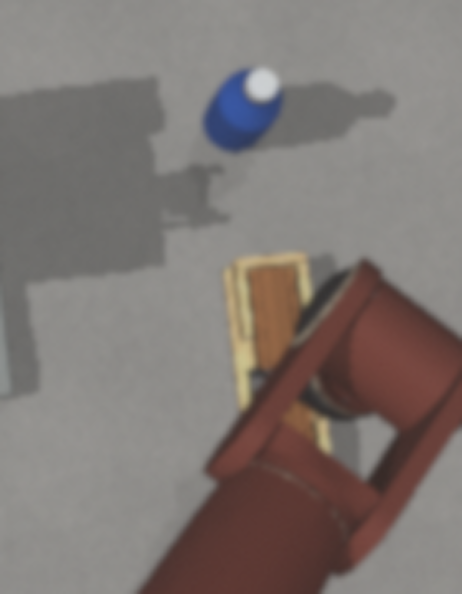

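```bash
python3 - <<'E'
from h import *
W=cloud('scene',np.load('pics/s1.npy'));im=cv2.imread('pics/s1_full.png')
for v in range(150,170):
    print(v,[ (u,*W[v,u].round(3)) for u in range(194,212,2) if im[v,u].max()<70])
E
```

```text
150 [(194, np.float64(0.47), np.float64(-0.29), np.float64(0.165)), (196, np.float64(0.463), np.float64(-0.289), np.float64(0.162)), (198, np.float64(0.452), np.float64(-0.292), np.float64(0.156)), (200, np.float64(0.447), np.float64(-0.289), np.float64(0.155)), (202, np.float64(0.467), np.float64(-0.262), np.float64(0.173)), (204, np.float64(0.465), np.float64(-0.257), np.float64(0.174)), (206, np.float64(0.458), np.float64(-0.256), np.float64(0.17)), (208, np.float64(0.465), np.float64(-0.243), np.float64(0.178)), (210, np.float64(0.464), np.float64(-0.237), np.float64(0.18))]
151 [(194, np.float64(0.471), np.float64(-0.29), np.float64(0.163)), (196, np.float64(0.464), np.float64(-0.289), np.float64(0.159)), (198, np.float64(0.455), np.float64(-0.289), np.float64(0.155)), (202, np.float64(0.467), np.float64(-0.263), np.float64(0.17)), (204, np.float64(0.468), np.float64(-0.255), np.float64(0.172)), (206, np.float64(0.461), np.float64(-0.254), np.float64(0.17)), (208, np.float64(0.465), np.float64(-0.243), np.float64(0.175)), (210, np.float64(0.464), np.float64(-0.236), np.float64(0
[... 4008 characters left out ...]
, (200, np.float64(0.452), np.float64(-0.289), np.float64(0.121)), (206, np.float64(0.463), np.float64(-0.256), np.float64(0.138)), (208, np.float64(0.452), np.float64(-0.258), np.float64(0.131))]
162 [(198, np.float64(0.461), np.float64(-0.288), np.float64(0.122)), (206, np.float64(0.462), np.float64(-0.257), np.float64(0.133)), (208, np.float64(0.456), np.float64(-0.255), np.float64(0.131))]
163 [(198, np.float64(0.464), np.float64(-0.286), np.float64(0.121)), (206, np.float64(0.461), np.float64(-0.259), np.float64(0.129)), (208, np.float64(0.456), np.float64(-0.255), np.float64(0.128))]
164 [(206, np.float64(0.459), np.float64(-0.26), np.float64(0.124))]
165 []
166 []
167 []
168 []
169 []
```

```bash
python3 - <<'E'
from h import *
claw.grip(0.0);s=st()
p,d=snap('s2','scene',(150,100,260,230),4.5)
W=cloud('scene',d);im=p
m=np.zeros(d.shape,bool);m[140:185,185:220]=1
m&=(im.max(2)<80)&(W[...,2]>.06)&(abs(W[...,0]-.46)<.05)&(abs(W[...,1]+.279)<.06)
q=W[m];o=np.argsort(q[:,2])[:12];print(q[o].round(3),np.argwhere(m)[o])
print(np.nanmedian(W[183:192,198:206],(0,1)))
E
```

```text
8.47 [ 0.4557 -0.2795  0.0898] F [ 0.5 -0.4 -1.5] T [0.04 0.04 0.05] op 0.0003
[[ 0.467 -0.28   0.122]
 [ 0.467 -0.276  0.122]
 [ 0.461 -0.266  0.126]
 [ 0.462 -0.269  0.126]
 [ 0.469 -0.278  0.126]
 [ 0.455 -0.267  0.127]
 [ 0.468 -0.274  0.127]
 [ 0.451 -0.267  0.127]
 [ 0.453 -0.269  0.128]
 [ 0.467 -0.279  0.129]
 [ 0.466 -0.276  0.129]
 [ 0.46  -0.267  0.129]] [[164 199]
 [164 200]
 [163 204]
 [163 203]
 [163 199]
 [162 205]
 [163 200]
 [161 206]
 [161 205]
 [162 199]
 [162 200]
 [162 204]]
[ 0.4641477  -0.2824222   0.03757767]
```

View pics/s2.png

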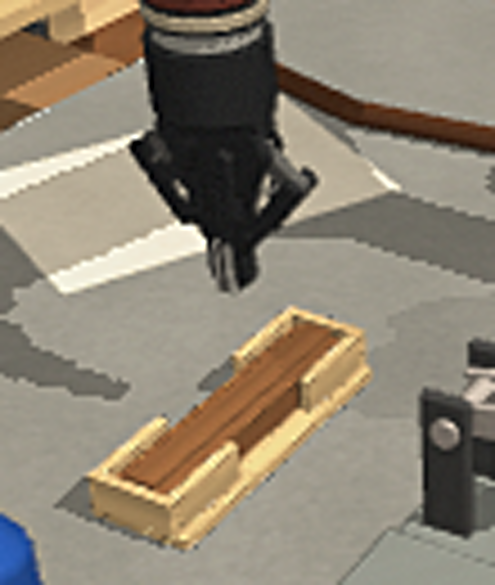

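The shut fingertips show at z≈0.12 in depth while the arm reports 0.09, about 27 mm apart. I'll confirm with a light touch on bare table.

```bash
python3 - <<'E'
from h import *
bot.move_l([.45,-.279,.12],rate=.3)
bot.move_l([.45,-.14,.10],rate=.3)
bot.move_l([.45,-.14,.005],rate=.15);f0=st()['force'][2]
z=.005
while z>-.04:
    z-=.003; bot.move_l([.45,-.14,z],rate=.06); s=telemetry.read_state()
    if abs(s['force'][2]-f0)>4: break
st('touch')
bot.move_l([.45,-.14,z+.03],rate=.2);st('up')
E
```

```text
10.17 [ 0.4507 -0.1408  0.0058] F [ 0.1  0.4 -0.4] T [-0.01  0.02 -0.02] op -0.0001
touch 13.17 [ 0.4501 -0.1401 -0.0282] F [-10.9   4.5  24.9] T [ 0.84  1.9  -0.07] op 0.0004
up 13.47 [ 4.511e-01 -1.405e-01  2.000e-04] F [-0.   0.3 -0.1] T [-0.01 -0.03 -0.03] op 0.0
```

Touch confirms it: the true tip height is about reported + 0.0265. I'll compensate with that.

```bash
cat >> h.py <<'E'
OFF=.0265
def go(xy,z,q=None,rate=.15): bot.move_l([*xy,z-OFF],q,rate=rate)
E
python3 - <<'E'
from h import *
g=loc(RC,RY,-.012)
go([.45,-.14],.13,rate=.35)
go(g,.13,rate=.35)
claw.grip(.07)
go(g,.0135,rate=.15);st('at')
claw.grip(.02,60);st('grip')
go(g,.11,rate=.15);st('lift')
snap('s3','scene',(120,100,330,260),3.3)
E
```

```text
at 16.06 [ 0.4566 -0.2802 -0.012 ] F [0.7 0.7 0.5] T [-0.    0.02  0.03] op 0.07
grip 16.44 [ 0.4569 -0.2805 -0.0115] F [-0.5 -0.1  5.9] T [-0.    0.05  0.05] op 0.0387
lift 17.23 [ 0.4549 -0.2788  0.082 ] F [-0.2 -0.1 -2.5] T [ 0.04 -0.    0.02] op 0.0382
```

View pics/s3.png

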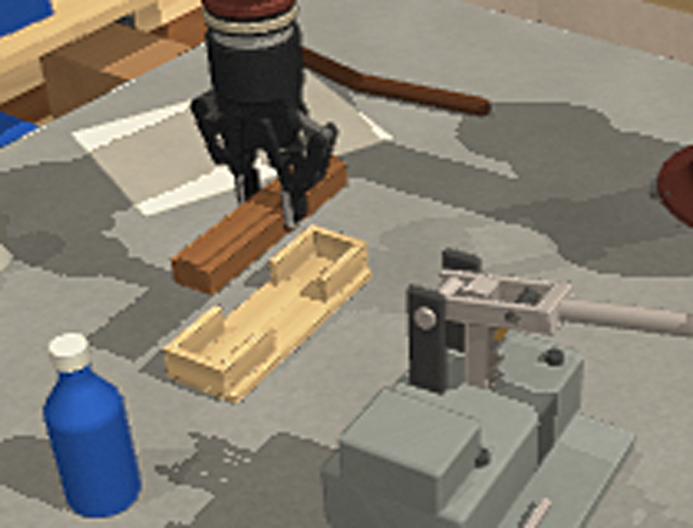

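```bash
python3 - <<'E'
from h import *
q=down(PY)
go(loc(H,PY,-.172),.11,q,rate=.35)
go(loc(H,PY,-.172),.05,q,rate=.2);st('pre')
go(loc(H,PY,-.082),.045,q,rate=.15);st('in')
snap('t3','top',(220,120,360,300),3.3)
snap('s4','scene',(180,140,340,320),3.3)
E
```

```text
pre 18.75 [0.4041 0.0176 0.0233] F [-0.1 -0.4 -1.2] T [-0.01  0.05 -0.02] op 0.0387
in 19.5 [0.4938 0.0269 0.019 ] F [-0.3 -0.3 -2.4] T [-0.05  0.01  0.02] op 0.0385
```

View pics/t3.png

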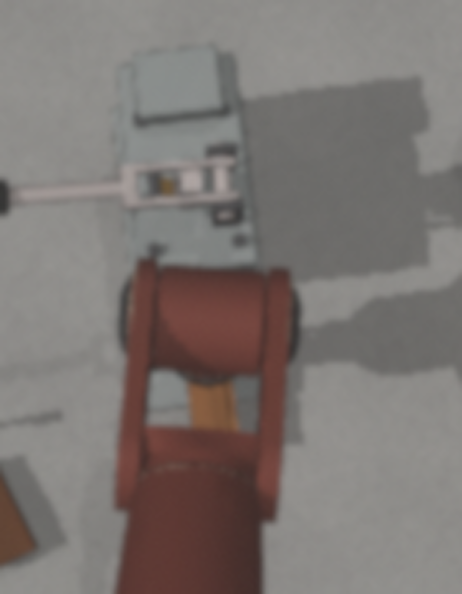

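View pics/s4.png

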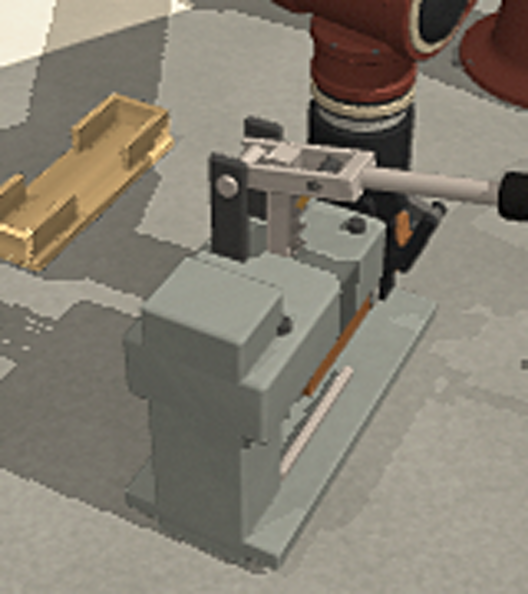

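```bash
python3 - <<'E'
from h import *
g=loc(H,PY,-.082)
go(g,.0355,rate=.1);st('low')
go(g,.0335,rate=.05);st('low2')
claw.grip(.06);st('rel')
go(g,.12,rate=.25)
go([.40,-.20],.14,rate=.4);st('aside')
p,d=snap('t4','top',(220,120,360,300),3.3)
print(railpose(p,d,.045,.07,-.05,.1))
snap('s5','scene',(180,140,340,320),3.3)
E
```

```text
low 19.85 [0.4932 0.0269 0.0088] F [-0.1  0.1 -1.8] T [ 0.01 -0.02  0.03] op 0.0384
low2 20.1 [0.4938 0.0269 0.0085] F [-3.9  0.3  9.3] T [-0.12  0.74 -0.05] op 0.0384
rel 20.44 [0.4937 0.027  0.0069] F [-0.2 -0.6 -0.6] T [0.   0.02 0.  ] op 0.0601
aside 21.71 [ 0.3991 -0.1993  0.112 ] F [0.3 0.1 0.6] T [ 0.02  0.03 -0.01] op 0.0602
(((0.484582781791687, 0.025977516546845436), (0.15134012699127197, 0.03272334858775139), 4.947976112365723), array([0.48306758, 0.02591581]), np.float64(5.233329053878919), 567)
```

View pics/t4.png

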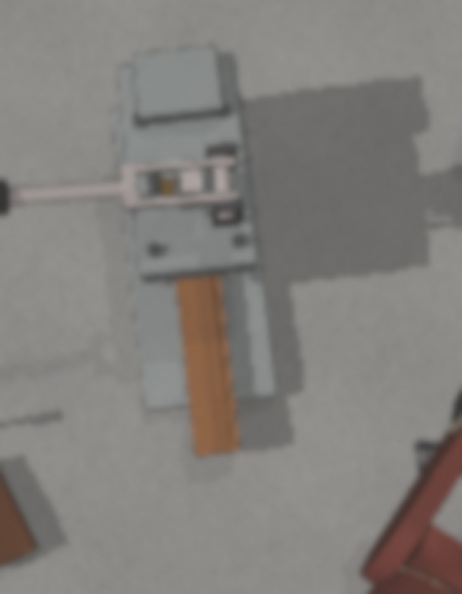

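View pics/s5.png

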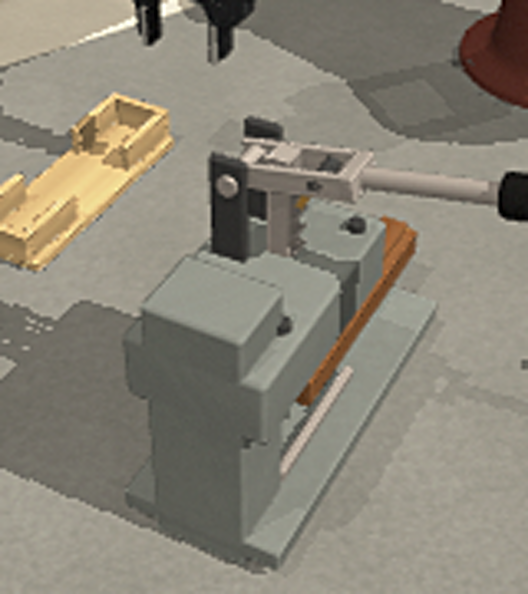

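Rail lies on the bed, straight (yaw 5.2°) and on the centre line within about 1 mm. In the picture its near end is at (215,452). Next: regrip there and slide it in.

```bash
python3 - <<'E'
from h import *
q=down(PY)
g=loc(H,PY,-.158)
go(g,.12,q,rate=.35)
go(g,.036,rate=.15);st('at')
claw.grip(.02,50);st('grip')
go(loc(H,PY,-.158+.062),.036,rate=.1);s=st('62');f0=s['force'].copy();u=np.array([np.cos(PY),np.sin(PY)])
x=-.158+.062
while x<-.075:
    x+=.002; go(loc(H,PY,x),.036,rate=.04); s=telemetry.read_state()
    f=-(s['force']-f0)[:2]@u; print(round(x,3),round(float(f),1),np.round(s['force'],1),(s['ee_pos'][:2]-H)@u)
    if f>12: break
bot.dwell(.1);st('stop')
snap('s6','scene',(180,140,340,320),3.3)
E
```

```text
at 23.3 [0.4189 0.0191 0.0103] F [ 0.4 -1.1  0.4] T [ 0.01 -0.02  0.02] op 0.0601
grip 23.61 [0.4195 0.0194 0.0111] F [-1.3 -1.2  5.7] T [-0.21  0.22 -0.06] op 0.0387
62 24.38 [0.4818 0.0257 0.0113] F [0.4 0.  5.1] T [-0.02  0.03  0.04] op 0.039
-0.094 4.3 [-4.   0.   9.6] -0.09316741458784368
-0.092 3.9 [-3.5  0.1  8.7] -0.09139385375703465
-0.09 5.6 [-5.2 -0.1  9.9] -0.08938823339613461
-0.088 5.4 [-5.  -0.6  9.2] -0.08742076137676759
-0.086 5.4 [-4.9 -0.6 10.5] -0.08550912784000579
-0.084 14.4 [-13.9  -1.3  18.6] -0.08568865774853683
stop 25.98 [0.4902 0.0266 0.0113] F [-14.   -1.6  17.9] T [-0.26  2.06 -0.01] op 0.039
```

View pics/s6.png

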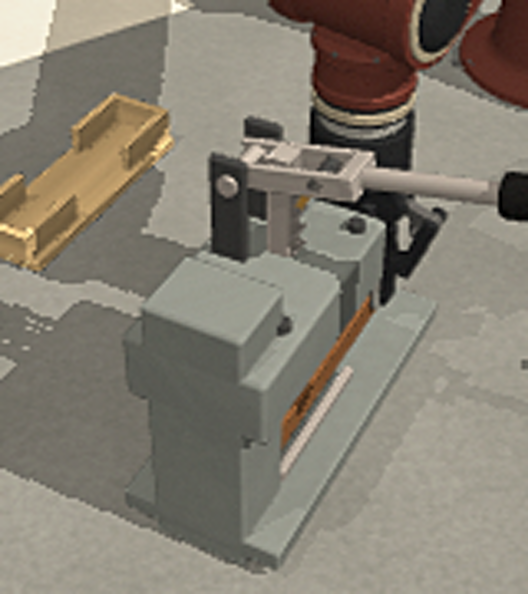

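```bash
python3 - <<'E'
from h import *
q=down(PY)
claw.grip(.06);st('rel')
g=loc(H,PY,-.086)
go(g,.10,rate=.25)
go(loc(H,PY,-.13),.20,rate=.35)
go([.44,.26],.36,rate=.4);claw.grip(0.)
p,d=snap('t5','top',(180,120,360,300),3.3)
print(railpose(p,d,.045,.07,-.05,.1))
snap('s7','scene',(180,140,340,320),3.3);st()
E
```

```text
rel 26.37 [0.4919 0.0269 0.0094] F [ 0.3  1.2 -1. ] T [ 0.03 -0.01  0.02] op 0.0601
(((0.5194769501686096, 0.029284823685884476), (0.08173341304063797, 0.0319049209356308), 5.530012130737305), array([0.51950171, 0.02950131]), np.float64(5.343068201742852), 295)
 28.8 [0.44   0.26   0.3336] F [1.  0.5 0.5] T [-0.02  0.05 -0.03] op -0.0002
```

View pics/t5.png

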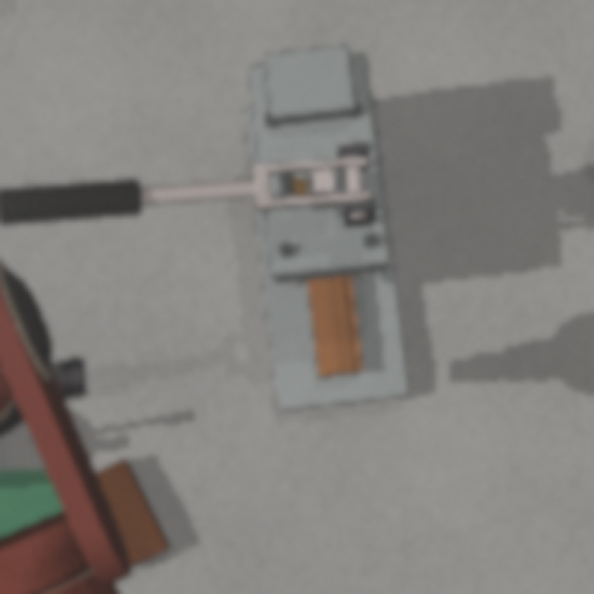

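View pics/s7.png

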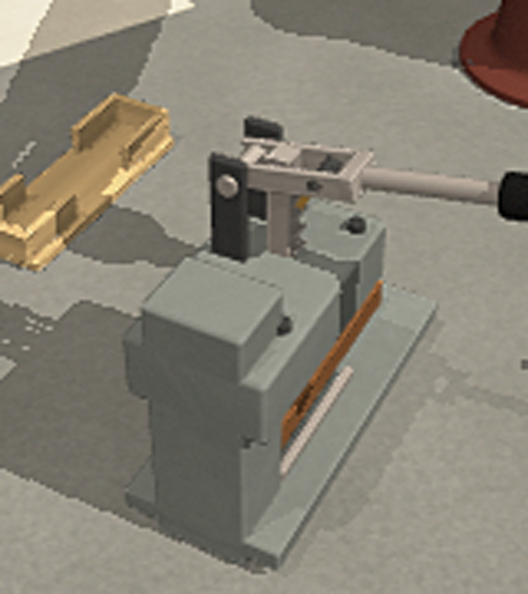

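Rail is home: near end at (340,375), about 25 mm in from the bed's front edge, yaw 5.3° against the press's 5.4°. On to the lever, with a careful first stroke.

```bash
python3 - <<'E'
from h import *
g=loc(H,PY,.035,-.025+.221);print(g)
q=down(PY)
go(g,.345,q,rate=.35)
f0=st('over')['force'][2]
for z in (.305,.297,.28,.25,.225,.217,.213,.209,.206,.203):
    go(g,z,rate=.15); s=telemetry.read_state();print(z,np.round(s['ee_pos'][2]+OFF,4),np.round(s['force'],1))
    if s['force'][2]-f0>24: break
p,d=snap('s8','scene',(180,100,420,320),3)
go(g,.32,rate=.25);st('up')
snap('s9','scene',(180,100,420,320),3)
E
```

```text
[0.59189944 0.23312394]
over 29.39 [0.5922 0.2329 0.3177] F [-0.5  0.   0.9] T [ 0.04 -0.04  0.01] op -0.0003
0.305 0.305 [-0.   1.2  0.6]
0.297 0.2986 [0.6 0.4 2.9]
0.28 0.2805 [-0.1  0.7  4.7]
0.25 0.252 [-0.5  2.   6. ]
0.225 0.2276 [0.6 2.3 7.1]
0.217 0.2205 [-1.4  0.5  9.8]
0.213 0.2171 [-1.2 -0.4 11.2]
0.209 0.2128 [-2.  -1.2 10.6]
0.206 0.2101 [-1.5 -1.  13.1]
0.203 0.2084 [-3.3 -4.  14.8]
up 32.91 [0.5916 0.2328 0.2929] F [ 0.7  0.1 -1.2] T [-0.02  0.04  0.05] op -0.0001
```

View pics/s8.png

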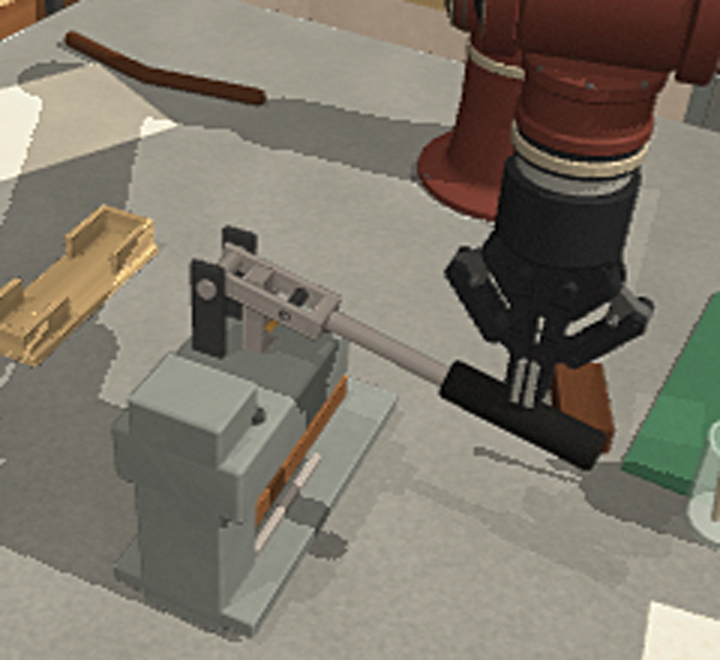

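View pics/s9.png

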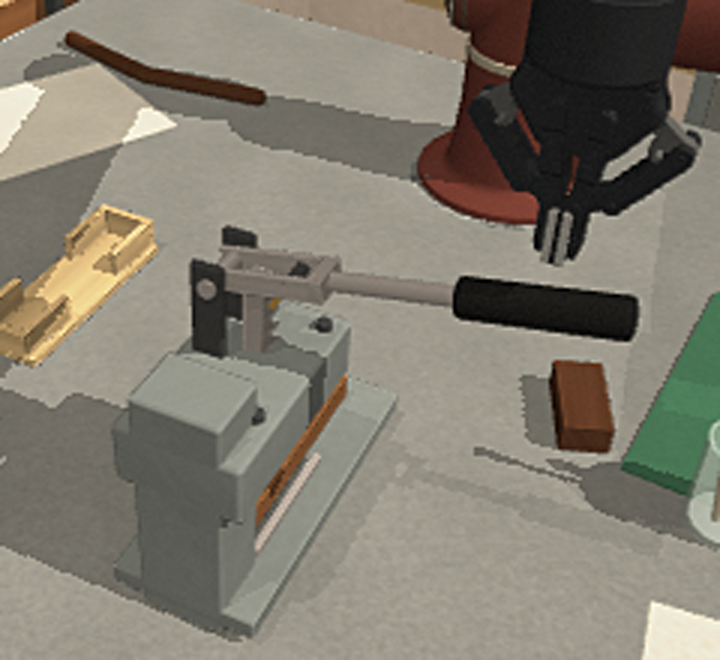

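```bash
cat >> h.py <<'E'
def stroke(g,deep=28,log=True):
    f0=telemetry.read_state()['force'][2]; out=[]
    for z in (.27,.24,.22,.21,.205,.201,.198,.195,.192):
        go(g,z,rate=.2); s=telemetry.read_state();f=s['force'][2]-f0
        out.append((z,round(float(s['ee_pos'][2]+OFF),4),round(float(f),1)))
        if f>deep: break
    bot.dwell(.1);go(g,.318,rate=.3);bot.dwell(.1)
    print(round(telemetry.read_state()['t'],2),out)
E
python3 - <<'E'
from h import *
g=loc(H,PY,.035,-.025+.221)
stroke(g);stroke(g)
snap('s10','scene',(180,100,420,320),3)
E
```

```text
35.92 [(0.27, 0.2688, 5.2), (0.24, 0.2422, 9.6), (0.22, 0.2229, 9.4), (0.21, 0.2141, 10.2), (0.205, 0.2095, 11.8), (0.201, 0.2082, 19.7), (0.198, 0.2077, 26.4), (0.195, 0.2073, 35.8)]
38.87 [(0.27, 0.2689, 5.6), (0.24, 0.2422, 8.4), (0.22, 0.2233, 9.0), (0.21, 0.2148, 9.9), (0.205, 0.2102, 11.2), (0.201, 0.2083, 17.1), (0.198, 0.2078, 24.6), (0.195, 0.2073, 33.3)]
```

View pics/s10.png

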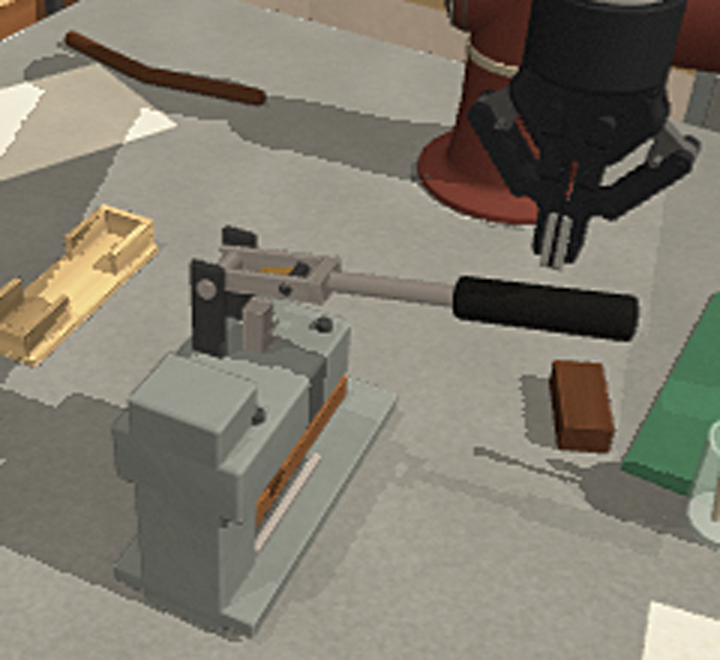

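The hard stop shows at true z≈0.208, and the rack top at (258,310) has visibly dropped. I'll do more strokes and watch the rack height by depth.

```bash
python3 - <<'E'
from h import *
g=loc(H,PY,.035,-.025+.221)
def rack(name):
    p,d=snap(name,'scene',(230,170,310,230),8);W=cloud('scene',d)
    # rack near press local (35,0)
    u=np.array([np.cos(PY),np.sin(PY)]);v=np.array([-u[1],u[0]]);L=W[...,:2]-H
    m=(abs(L@u-.035)<.02)&(abs(L@v)<.014)&(W[...,2]>.184)&(W[...,2]<.235)
    print(name,m.sum(),np.percentile(W[m][:,2],[50,90,98]).round(4) if m.sum() else '')
rack('r3');stroke(g,20);rack('r4');stroke(g,20);rack('r5')
a=[cv2.imread(f'pics/{n}.png')for n in('r3','r4','r5')]
cv2.imwrite('pics/rr.png',cv2.resize(np.hstack(a),(800,200)))
E
```

```text
r3 169 [0.2037 0.2166 0.2174]
41.66 [(0.27, 0.2692, 4.5), (0.24, 0.2412, 6.9), (0.22, 0.2218, 7.1), (0.21, 0.2125, 7.0), (0.205, 0.2086, 8.2), (0.201, 0.2079, 18.8), (0.198, 0.2075, 26.9)]
r4 170 [0.205  0.2166 0.2173]
44.4 [(0.27, 0.2689, 4.1), (0.24, 0.2411, 4.9), (0.22, 0.2218, 4.8), (0.21, 0.2125, 5.1), (0.205, 0.2086, 6.8), (0.201, 0.2079, 17.6), (0.198, 0.2075, 25.3)]
r5 166 [0.2054 0.2166 0.2172]
```

View pics/rr.png

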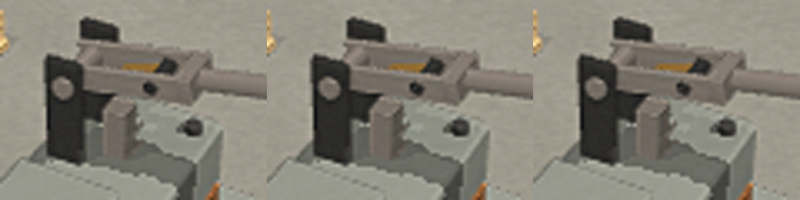

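Rack stands still on strokes 4 and 5, and the lever force is lower, so it is idling. I'll check the total travel from the earlier pictures.

```bash
python3 - <<'E'
from h import *
u=np.array([np.cos(PY),np.sin(PY)]);v=np.array([-u[1],u[0]])
for n in ('scene0','s7','s9','s10','r5'):
    W=cloud('scene',np.load(f'pics/{n}.npy'));L=W[...,:2]-H
    for lo,hi in((-.014,.014),):
        m=(abs(L@u-.035)<.012)&((L@v)>lo)&((L@v)<hi)&(W[...,2]>.184)&(W[...,2]<.30)
        print(n,m.sum(),np.histogram(W[m][:,2],bins=np.arange(.184,.302,.008))[0])
f=lambda n:cv2.resize(cv2.imread(n)[170:300,215:325],None,fx=3.6,fy=4)
cv2.imwrite('pics/cmp.png',np.hstack([f('pics/s7_full.png'),f('pics/r5_full.png')]))
E
```

```text
scene0 235 [26 27 27 24 17 26  1  8 41 38  0  0  0  0]
s7 236 [25 29 21 30 19 22  0 12 36 42  0  0  0  0]
s9 231 [25 21 26 27 21 22  4 45 35  5  0  0  0  0]
s10 235 [33 23 30 36 27  0  5 37 42  2  0  0  0  0]
r5 219 [30 19 25 29 32  0  7 33 42  2  0  0  0  0]
```

View pics/cmp.png

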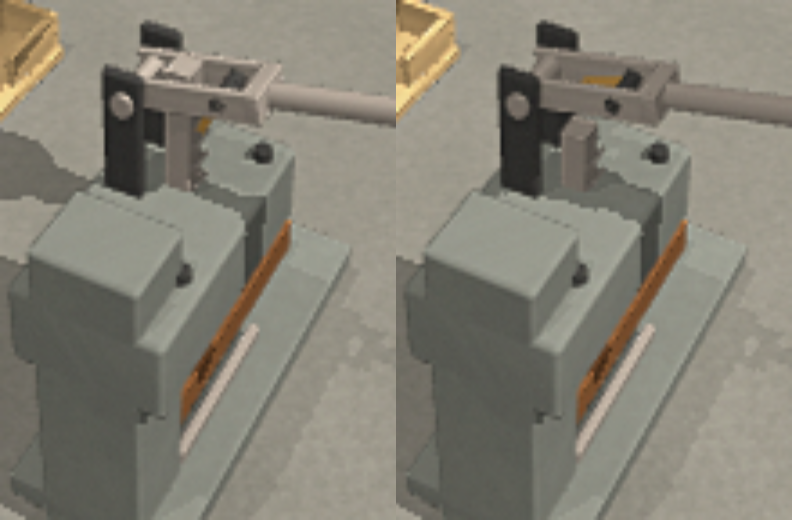

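```bash
python3 - <<'E'
from h import *
u=np.array([np.cos(PY),np.sin(PY)]);v=np.array([-u[1],u[0]])
for n in ('scene0','s9','s10','r5'):
    W=cloud('scene',np.load(f'pics/{n}.npy'));L=W[...,:2]-H
    m=(abs(L@u-.035)<.007)&(abs(L@v)<.009)&(W[...,2]>.184)
    print(n,np.percentile(W[m][:,2],[80,90,95,99]).round(4))
go(loc(H,PY,.035,.196),.40,rate=.3)
go([.44,.26],.40,rate=.3);bot.dwell(.2);st()
p,d=snap('t6','top');q,e=snap('s11','scene')
print(railpose(p,d,.045,.07,-.05,.1))
W0=cloud('scene',np.load('pics/scene0.npy'));W1=cloud('scene',e)
a=cv2.imread('pics/top0.png').astype(int);b=cv2.imread('pics/t6.png').astype(int)
for nm,(u0,v0,u1,v1) in dict(bottle=(355,135,395,170),offcut=(203,258,233,293),jar=(145,240,185,275)).items():
    print(nm,np.abs(a-b)[v0:v1,u0:u1].mean())
a=cv2.imread('pics/scene0.png').astype(int);b=cv2.imread('pics/s11.png').astype(int)
for nm,(u0,v0,u1,v1) in dict(bottle=(130,200,165,258),offcut=(362,218,386,252),jar=(408,210,462,282),lever=(240,170,395,225)).items():
    print(nm,np.abs(a-b)[v0:v1,u0:u1].mean())
E
```

```text
scene0 [0.257  0.2575 0.2577 0.2579]
s9 [0.2438 0.2445 0.2447 0.2447]
s10 [0.2175 0.2454 0.2458 0.2496]
r5 [0.2332 0.2455 0.2466 0.2535]
 45.74 [0.4409 0.2596 0.3725] F [ 0.1 -0.4  0.1] T [ 0.04 -0.03  0.05] op 0.0002
(((0.5195815563201904, 0.029264505952596664), (0.08104810118675232, 0.032099440693855286), 5.299884796142578), array([0.51938058, 0.02948531]), np.float64(5.107447435172588), 297)
bottle 8.381190476190476
offcut 19.677460317460316
jar 27.855
bottle 3.5223316912972087
offcut 1.8954248366013071
jar 5.05298353909465
lever 9.556793743890518
```

View pics/t6.png

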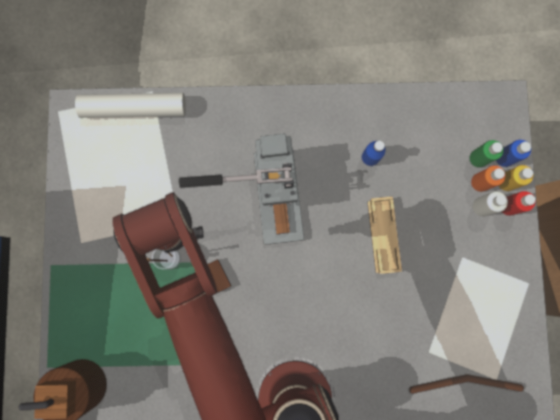

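View pics/s11.png

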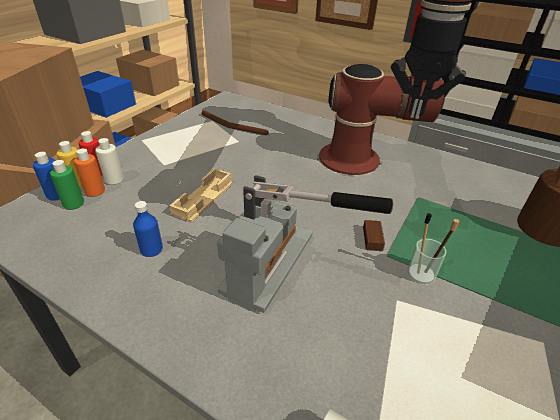

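```bash
python3 - <<'E'
from h import *
ticket.finish_job();st()
E
```

```text
the job is handed in; nothing more can be done
the job is handed in; nothing more can be done
```

The rail is home in the press, the ram has been pumped down until it idled, the lever is up, and the job was handed in at about 46 s. I moved the rail from its cradle to the mouth of the bed and let go. Then I regripped it near its near end and slid it in until it met the column, where the push force rose to about 14 N. After that I gave the lever five full strokes.

**Last checks**
- **Rail:** its near end is where it should be, about 25 mm in from the bed's front edge. Its yaw measured 5.1–5.3° against the press's 5.4°.
- **Ram:** the rack came down about 13 mm on the first stroke and about 41 mm after three. Strokes 4 and 5 moved it no further and took less force, so it was past the last tooth. I inferred that the foot bears on the rail from this, because the cameras can't see the foot.
- **Bystanders:** the bottle, jar and offcut look unmoved in the last scene picture. The numeric comparison from the top camera was no use for the jar and offcut, because the arm or its shadow was over them.

**What went wrong or disagreed**
- **First grasp:** it missed because the true fingertip height was about 26.5 mm above the reported TCP. Only the rail's raised spine was between the closing jaws and nothing moved. I measured the offset with a light touch on the table (about 25 N) and corrected for it from then on.
- **Sliding and stop forces:** I saw up to 18 N of vertical force while sliding the rail and up to 36 N at the lever's bottom stop.

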